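Spin-test two fan modules and sort them by drag

TASK

Spin the rotor of each of the two fan modules by hand, half a turn or more, to find out whether it runs free or binds. Then set each module down flat inside the shallow plastic tray if it runs free, or inside the slatted wooden crate if it binds; both may belong in the same one. Be gentle with the rotors and leave the other things on the bench where they are.

Things in the scene. Friction and masses are not known exactly. Their poses are not given: they have to be found in the camera images.
- fan_1: one of two fan modules that look alike (0.3 to 0.5 kg); each is drawn separately to run free or bind: both, one or neither may bind. Black square carrier 96 x 96 mm, 18 mm high, with a pull handle on its -x side (in all x -74 to +48 mm, y +-48 mm, 72 mm high). Origin: centre of the carrier's underside, z up. It starts in its cradle with the handle towards the robot
- cradle_1: fixed rubber cradle in which fan_1 starts: a pad 116 mm square, its top 8 mm above the bench, with aluminium corner lips 10 mm higher that leave 2 mm play round the carrier; the module lifts straight out. Origin: centre of its underside; same axes as the module's at the start
- fan_1_handle (a point): centre of the handle's grip bar, 64 mm along -x from the carrier's centre, 60 mm above its underside. Bar 10 mm thick (module x), 56 mm long (y), 24 mm high, free on both sides: pinch it from above, fingers closing along the module's x. The module's weight hangs off to the carrier's side (balance point 25 to 45 mm from the bar), so grip firmly (about 60 N)
- fan_1_rotor (a joint): angle of the rotor about its upright shaft, rad, growing anticlockwise from above, unlimited and not wrapped; within 0.3 of 0 at the start. At 0 its four blades point along the module's +x, +y, -x, -y. A free rotor yields to less than 0.1 N at the blade and runs on after a push; a binding one drags with 3 to 5 N, seldom less (force readings may scatter by 0.6 N), and stops when the push stops
- fan_1_hub (a point): centre of the rotor hub's top, on the shaft at the carrier's centre, 39 mm above the underside. Hub 29 mm across; four straight blades 3 mm thick with rounded 6 mm tips, radius 13 to 46 mm, 18 to 36 mm above the underside (standing proud of the carrier's walls), raked 20 degrees. Shut fingers dipped 12 mm between two blades, 31 mm from the shaft, sweep it round
- fan_2: one of two fan modules that look alike (0.3 to 0.5 kg); each is drawn separately to run free or bind: both, one or neither may bind. Black square carrier 96 x 96 mm, 18 mm high, with a pull handle on its -x side (in all x -74 to +48 mm, y +-48 mm, 72 mm high). Origin: centre of the carrier's underside, z up. It starts in its cradle with the handle towards the robot
- cradle_2: fixed rubber cradle in which fan_2 starts: a pad 116 mm square, its top 8 mm above the bench, with aluminium corner lips 10 mm higher that leave 2 mm play round the carrier; the module lifts straight out. Origin: centre of its underside; same axes as the module's at the start
- fan_2_handle (a point): centre of the handle's grip bar, 64 mm along -x from the carrier's centre, 60 mm above its underside. Bar 10 mm thick (module x), 56 mm long (y), 24 mm high, free on both sides: pinch it from above, fingers closing along the module's x. The module's weight hangs off to the carrier's side (balance point 25 to 45 mm from the bar), so grip firmly (about 60 N)
- fan_2_rotor (a joint): angle of the rotor about its upright shaft, rad, growing anticlockwise from above, unlimited and not wrapped; within 0.3 of 0 at the start. At 0 its four blades point along the module's +x, +y, -x, -y. A free rotor yields to less than 0.1 N at the blade and runs on after a push; a binding one drags with 3 to 5 N, seldom less (force readings may scatter by 0.6 N), and stops when the push stops
- fan_2_hub (a point): centre of the rotor hub's top, on the shaft at the carrier's centre, 39 mm above the underside. Hub 29 mm across; four straight blades 3 mm thick with rounded 6 mm tips, radius 13 to 46 mm, 18 to 36 mm above the underside (standing proud of the carrier's walls), raked 20 degrees. Shut fingers dipped 12 mm between two blades, 31 mm from the shaft, sweep it round
- tray: shallow plain plastic tray for modules that run free, fixed; outside 165 x 245 x 24 mm (x, y, z), walls and floor 6 mm or less, room for both modules side by side along its y. Origin: centre of its underside
- crate: slatted wooden crate for modules that bind, fixed; outside 165 x 245 x 48 mm (x, y, z), walls and floor 6 mm or less, room for both modules side by side along its y. Origin: centre of its underside. Tray and crate may stand on either side
- can: bystander: spray can, 58 mm across, 130 mm tall, loose; origin: centre of its underside
- jar: bystander: screw jar, 56 mm across, 65 mm tall, loose; origin: centre of its underside
- screwdriver: bystander: screwdriver, 180 mm long, lying along its own x
- heatsink: bystander: finned heat sink, 80 x 80 x 38 mm, loose; origin: centre of its underside
- carton: bystander: flat white carton, 90 x 120 x 35 mm, loose; origin: centre of its underside
Things that resemble listed ones, but are neither listed nor needed, are in the scene too. Leave any turquoise look-alike of the fan_1 alone. Leave any red or white look-alike of the fan_2 alone.

How it is judged:
By the outcome, as a careful person would: the job done as asked, in the order asked, and still so for the second after the job is handed in, with the robot touching nothing.
It also fails if it takes over 72 s, if anything falls off the work surface, if the arm or the gripper's body presses on something with over 40 N, if the wrist force passes 120 N, or if a joint passes its speed limit or range.

ROBOT

A 7-joint arm with a two-finger parallel gripper is mounted at the origin on the work surface. World frame = base frame: x ahead of the robot, y to its left, z up, the work surface at z = 0. Lengths are in mm, angles in rad, forces in N, time in s.
With the tool pointing down it reaches from about 400 to 850 mm from the base axis. Payload 6.9 kg.
Tool frame: the origin (TCP) lies midway between the tips of the shut fingers; the grasp point (between the pads) lies 19 mm behind it (arm.hold_point_z is the distance from the TCP to the grasp point, in mm); z points along the fingers, x is the direction in which the jaws open and shut, and the axes are right-handed (so a half turn about z gives the same grasp; the last joint's range is limited). The gripper opens to 85 mm and grips with 20 to 120 N. Pads are 22 mm wide; open, the fingers measure 114 mm over their backs; the gripper's body (76 mm by 85 mm) begins 54 mm behind the grasp point. The pads swing forward as they close: fully open they stand 13 mm farther back than shut.
Start: joints at [-1.054, 0.507, -0.238, 1.5, 0.126, 1.149, -0.155], TCP at [250.179, 572.732, 231.275] pointing down, gripper open.
Joint ranges: [-3.08, 3.08], [-0.24, 2.05], [-1.43, 1.35], [0, 2.5], [-1.52, 4.66], [0.17, 1.96], [-2.89, 2.89]. Speed limits (rad/s): [2.39, 2.39, 3.14, 3.14, 3.14, 3.14, 3.14].

INTERFACE

Orientations are given as a unit quaternion [x, y, z, w].
In Python, from station import arm gives the robot as it stands.
- The arm moves only by the tool send_rows, never from a script. Its argument "commands" is text: rows parted by semicolons, each of 5 numbers parted by spaces: the closure, from -1 (fully open) to 1 (shut), then the shift along the tool's x, y, z in m, then the turn about the tool's z in rad. A call has 1 to 12 rows; each row is the pose to reach, as a shift and turn from the pose commanded when the call began, along the tool's axes at that moment; what a row does not reach only later rows make up. A row lasts 1/12 s, in which the tool goes at most 41.7 mm and 7.16 degrees, less where a joint would pass 70% of its speed; a pose out of reach is approached as far as the arm can. A call with a gripper value outside its range is refused whole. The fingers move at their own pace and stop on an object; "grip_force" is the grip in N (left out, the last holds). Time passes only in rows, so rows that repeat a pose let the fingers close. It gives the time, the measured TCP pose, the force and the opening at its end, in the units of the state.
- arm.observe(): the state, without advancing time (a new reading comes with each control period).
- arm.capture(name): name is "scene" or "top" or "wrist"; returns a dict with "image" (400x640x3 uint8, red, green, blue), "fx", "fy", "cx", "cy" (pixels), "k1" (the pictures are not rectified: a ray, as slopes to the right and down, at radius r is drawn at 1 + k1 r^2 times it, then the intrinsics apply), "position" and "attitude" of the camera in the world. Camera axes: x right, y down, z forward; pixel columns grow to the right and rows downward; lengths in mm; the calibration is good to about 2 mm. A picture is of the moment at which its call begins. There is no depth.
- arm.sign_off(): hands the job in, once; it reports no verdict.
The state is a dict: "clock": time; "q": joint angles; "qvel": joint speeds; "tau": joint torques, N m; "eef_pos": TCP position; "orientation": TCP orientation; "wrist_force": force on the tool from outside, world axes, zero at the start; "ft_torque": the same for the moment, N m; "width": finger opening in mm.
Only numpy, scipy, OpenCV 4.12 (cv2) and the standard library are available. Lean on these libraries where they do the work, as an engineer would, in place of code of your own. Each camera call takes 0.05 s, during which the arm holds its last target. There are 200 camera calls.

## Working session

There is one attempt and no reset: what is moved stays moved. The work goes in short steps, Python scripts to look and compute and a tool call to move; the robot and the scene stay as the last step left them, time stands still between calls to the robot, and variables do not carry over. Pictures are saved under pics/ and viewed, about 8 in all and at most 12, crops included, and the job is handed in when it is done.

Besides the shell and the picture viewer there is one more tool, called after "Request:" as name(argument=value, ...) on one line, values as JSON. send_rows: Moves the arm, as the interface text tells. Its arguments: {"type":"object","properties":{"commands":{"type":"string"},"grip_force":{"type":"number"}},"required":["commands"]}

```bash
mkdir -p pics; ls; cat > h.py <<'E'
import numpy as np, cv2
from scipy.spatial.transform import Rotation as R
from station import arm
def cap(n,f):
    c=arm.capture(n); cv2.imwrite('pics/'+f,c['image'][:,:,::-1]); return c
def rot(c):
    a=np.array(c['attitude'],float); return a if a.shape==(3,3) else R.from_quat(a).as_matrix()
def K(c): return np.array([[c['fx'],0,c['cx']],[0,c['fy'],c['cy']],[0,0,1.]])
def px2w(c,uv,z):
    d=np.array([c['k1'],0,0,0,0.])
    s=cv2.undistortPoints(np.array(uv,float).reshape(-1,1,2),K(c),d).reshape(-1,2)
    r=np.c_[s,np.ones(len(s))]@rot(c).T; p=np.array(c['position'])
    return p+r*((z-p[2])/r[:,2])[:,None]
def w2px(c,P):
    Rm=rot(c); P=np.array(P,float).reshape(-1,3)
    return cv2.projectPoints(P,cv2.Rodrigues(Rm.T)[0],-Rm.T@np.array(c['position']),K(c),np.array([c['k1'],0,0,0,0.]))[0].reshape(-1,2)
E
python3 - <<'E'
from h import *
import pickle
for n in ('scene','top'):
    c=cap(n,n+'0.png'); pickle.dump(c,open(n+'.pkl','wb')); print({k:v for k,v in c.items() if k!='image'})
print(arm.observe())
E
```

```text
pics
{'fx': 516.0339227180069, 'fy': 516.0339227180069, 'cx': 331.55489739527604, 'cy': 197.21670891637874, 'k1': -0.11489383721510658, 'position': array([ 936.72823834,  736.99514878, 1114.45694095]), 'attitude': array([ 0.24433941,  0.90583658, -0.33347357, -0.09248629])}
{'fx': 406.3612442839201, 'fy': 406.3612442839201, 'cx': 318.68382243130253, 'cy': 196.98605998614903, 'k1': 0.027057208608174375, 'position': array([ 353.08769276,  -32.23477838, 1263.21955869]), 'attitude': array([-0.69890623,  0.71338402, -0.03699201,  0.03528322])}
{'clock': 0.1, 'q': array([-1.05351762,  0.50826321, -0.23750472,  1.50097894,  0.1256758 ,
        1.14891531, -0.15476632]), 'qvel': array([ 1.94809939e-03, -2.07339077e-03, -5.82499007e-06, -2.96018302e-03,
       -1.37129165e-03,  1.22773237e-04,  1.52294868e-03]), 'tau': array([-3.86980159e-03, -6.21837473e+01, -2.19417371e+00, -2.50202411e+01,
        1.25738815e-02,  7.86582503e-03,  2.80604417e-05]), 'eef_pos': array([250.05175954, 572.33085776, 230.52841539]), 'orientation': array([ 8.36729856e-01,  5.47615306e-01, -6.57236507e-04,  4.39754658e-04]), 'wrist_force': array([ 0.12621478, -0.60742573,  0.43928082]), 'ft_torque': array([ 0.02259089,  0.02350202, -0.01405947]), 'width': 85.36604458516354}
```

View pics/top0.png

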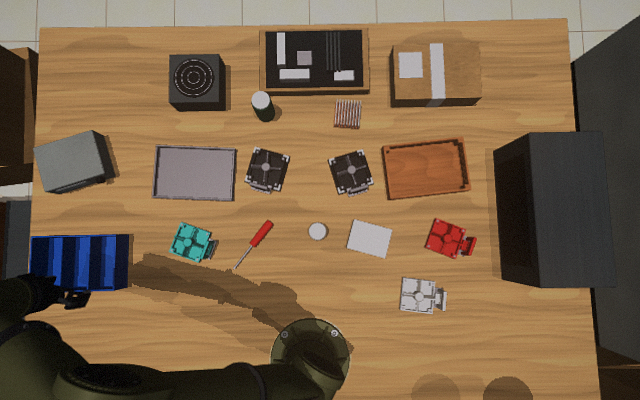

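View pics/scene0.png

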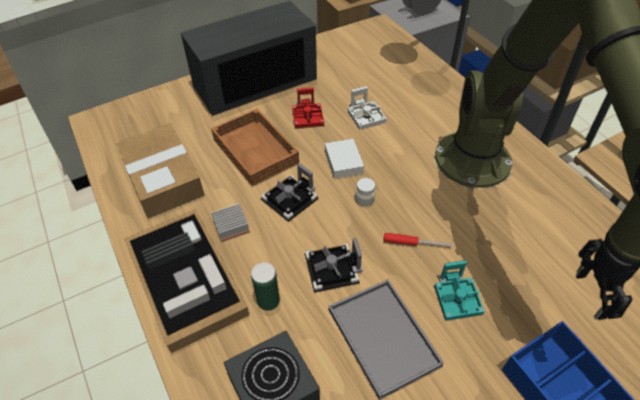

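Candidates: black fans at top px (268,170) and (351,172). Look-alikes to leave alone are turquoise (194,242), red (450,238) and white (420,295). I pick the two black ones. The tray is grey at (195,172), the crate brown at (427,168).

```bash
python3 - <<'E'
from h import *
import pickle
t=pickle.load(open('top.pkl','rb')); s=pickle.load(open('scene.pkl','rb'))
a=cv2.resize(t['image'][135:205,235:385],None,fx=5.3,fy=5.3,interpolation=cv2.INTER_CUBIC)[:,:795]
b=cv2.resize(s['image'][160:295,255:375],None,fx=1.6,fy=1.6)
cv2.imwrite('pics/crop0.png',a[:,:,::-1])
# coarse blobs
g=t['image'].astype(int)
m=((g.max(2)<70)).astype(np.uint8); m[:140]=0;m[200:]=0;m[:,:240]=0;m[:,380:]=0
m=cv2.morphologyEx(m,cv2.MORPH_OPEN,np.ones((3,3)))
for c in cv2.findContours(m,0,2)[0]:
    if cv2.contourArea(c)>200:
        r=cv2.minAreaRect(c); print('black',r, px2w(t,[r[0]],26))
print('hubs px->z47', px2w(t,[[268,169],[351,171]],47))
# tray & crate top rim
for nm,quad,z in (('tray',[[156,146],[237,147],[235,201],[153,198]],24),('crate',[[382,147],[465,139],[470,191],[388,199]],48)):
    P=px2w(t,quad,z); print(nm,P.round(0)[:,:2].tolist(),P.mean(0).round(0))
E
```

```text
black ((348.1615295410156, 174.59230041503906), (39.319007873535156, 31.876924514770508), 29.74488067626953) [[ 547.4219788  -128.66604673   26.        ]]
black ((275.89190673828125, 169.14866638183594), (20.549875259399414, 32.879798889160156), 9.462322235107422) [[568.88706825  93.48326135  26.        ]]
hubs px->z47 [[ 566.15502787  115.21671048   47.        ]
 [ 554.93760046 -135.92574621   47.        ]]
tray [[649.0, 463.0], [641.0, 213.0], [473.0, 220.0], [487.0, 469.0]] [563. 341.  24.]
crate [[627.0, -232.0], [646.0, -485.0], [487.0, -491.0], [467.0, -244.0]] [ 557. -363.   48.]
```

View pics/crop0.png

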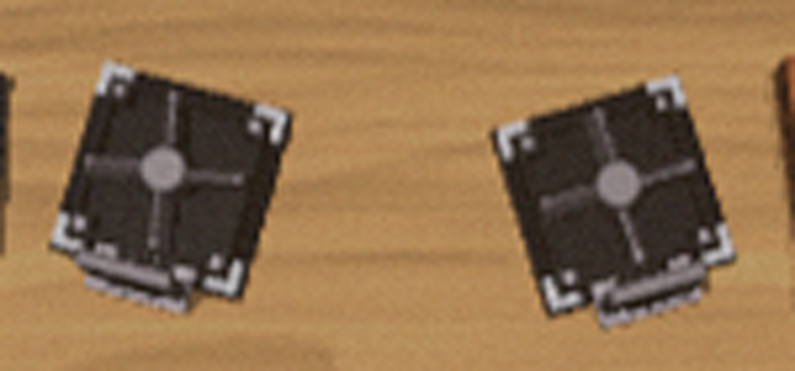

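The crop confirms two black modules in cradles with silver corner lips. Each has its handle at the bottom (robot side). Hubs are at crop px (163,170) and (618,184).

```bash
python3 - <<'E'
from h import *
import pickle
t=pickle.load(open('top.pkl','rb')); s=pickle.load(open('scene.pkl','rb'))
f=lambda q:[[x/5.3+235-.4,y/5.3+135-.4] for x,y in q]
for nm,q,hub in (('A',[(105,62),(292,108),(240,300),(50,250)],(163,170)),('B',[(490,130),(680,75),(737,262),(552,315)],(618,184))):
    P=px2w(t,f(q),18)[:,:2]; c=P.mean(0)
    d=(P[0]+P[1]-P[2]-P[3]); yaw=np.degrees(np.arctan2(d[1],d[0]))
    h=px2w(t,f([hub]),47)[0]
    print(nm,c.round(1),'sides',[np.linalg.norm(P[i]-P[i-1]).round(0) for i in range(4)],'yaw',yaw.round(1),'hub',h.round(1))
    print(' scene px of hub',w2px(s,[*c,47]).round(0), 'handle', w2px(s,[*(c+np.array([np.cos(np.radians(yaw)),np.sin(np.radians(yaw))])*-64),68]).round(0))
w=cap('wrist','w0.png'); o=arm.observe()
Rt=R.from_quat(o['orientation']).as_matrix()
print('cam in tool',Rt.T@(np.array(w['position'])-o['eef_pos'])); print((Rt.T@rot(w)).round(2), w['fx'],w['k1'],o['clock'])
E
```

```text
A [572.9 121.8] sides [np.float64(116.0), np.float64(113.0), np.float64(117.0), np.float64(115.0)] yaw -16.0 hub [573.4 123.2  47. ]
 scene px of hub [[331. 258.]] handle [[356. 248.]]
B [ 558.5 -137.1] sides [np.float64(115.0), np.float64(117.0), np.float64(115.0), np.float64(112.0)] yaw 16.0 hub [ 560.1 -136.7   47. ]
 scene px of hub [[288. 188.]] handle [[305. 170.]]
cam in tool [ 1.34911908e-01 -7.29065260e+01 -1.42625719e+02]
[[ 1.    0.   -0.  ]
 [-0.    0.96  0.28]
 [ 0.   -0.28  0.96]] 318.9031353848 -0.04046843875025936 0.15
```

```bash
cat >> h.py <<'E'
def pose():
    o=arm.observe(); x=R.from_quat(o['orientation']).as_matrix()[:,0]
    return np.array(o['eef_pos']),np.arctan2(x[1],x[0]),o
def rel(p0,y0,p,yawdeg):
    """tool-axes shift (m) and turn (rad) from pose p0,y0 to p,yaw (tool pointing down)"""
    d=(np.array(p)-p0)/1000; c,s=np.cos(y0),np.sin(y0)
    t=(y0-np.radians(yawdeg)+np.pi)%(2*np.pi)-np.pi
    return np.round([d[0]*c+d[1]*s, d[0]*s-d[1]*c, -d[2], t],3)
def go(p,yawdeg,frm=None):
    a,y,o=pose(); 
    if frm is not None: a,y=np.array(frm[:3],float),np.radians(frm[3])
    print(rel(a,y,p,yawdeg),'at',a.round(1),np.degrees(y).round(2),'t',round(o['clock'],2),'F',np.round(o['wrist_force'],2),'w',round(o['width'],1),'q7',o['q'][6].round(2))
def sweep(hub,z,r,f0,f1,n,rate=.75,mid=None):
    """n rows of an arc about hub; f0..f1 deg, print calls of 12"""
    mid=(f0+f1)/2 if mid is None else mid
    st=lambda f:(np.array([hub[0]+r*np.cos(np.radians(f)),hub[1]+r*np.sin(np.radians(f)),z]),mid+rate*(f-mid))
    fs=np.linspace(f0,f1,n+1)
    print('start',[x.round(1) for x in np.hstack(st(f0))])
    for k in range(0,n,12):
        p0,y0=st(fs[k]); y0=np.radians(y0)
        print('; '.join('1 '+' '.join('%g'%v for v in rel(p0,y0,*st(f))) for f in fs[k+1:k+13]))
E
python3 - <<'E'
from h import *
sweep((573.2,122.5),32,32,-142,104,36)
go((547.9,102.8,150),-111.2)
E
```

```text
start [np.float64(548.0), np.float64(102.8), np.float64(32.0), np.float64(-111.2)]
1 0.002 -0.003 -0 -0.089; 1 0.003 -0.007 -0 -0.179; 1 0.004 -0.011 -0 -0.268; 1 0.004 -0.014 -0 -0.358; 1 0.004 -0.018 -0 -0.447; 1 0.004 -0.022 -0 -0.537; 1 0.003 -0.026 -0 -0.626; 1 0.002 -0.029 -0 -0.716; 1 -0 -0.033 -0 -0.805; 1 -0.002 -0.036 -0 -0.894; 1 -0.005 -0.039 -0 -0.984; 1 -0.007 -0.041 -0 -1.073
1 0 -0.004 -0 -0.089; 1 0 -0.008 -0 -0.179; 1 -0 -0.011 -0 -0.268; 1 -0.001 -0.015 -0 -0.358; 1 -0.002 -0.019 -0 -0.447; 1 -0.004 -0.022 -0 -0.537; 1 -0.006 -0.025 -0 -0.626; 1 -0.009 -0.028 -0 -0.716; 1 -0.011 -0.031 -0 -0.805; 1 -0.015 -0.033 -0 -0.894; 1 -0.018 -0.035 -0 -0.984; 1 -0.021 -0.036 -0 -1.073
1 -0.001 -0.004 -0 -0.089; 1 -0.002 -0.007 -0 -0.179; 1 -0.004 -0.011 -0 -0.268; 1 -0.006 -0.014 -0 -0.358; 1 -0.009 -0.017 -0 -0.447; 1 -0.011 -0.019 -0 -0.537; 1 -0.015 -0.021 -0 -0.626; 1 -0.018 -0.023 -0 -0.716; 1 -0.021 -0.025 -0 -0.805; 1 -0.025 -0.026 -0 -0.894; 1 -0.029 -0.026 -0 -0.984; 1 -0.033 -0.026 -0 -1.073
[-0.311  0.461  0.081  3.1  ] at [250.1 572.4 230.6] 66.4 t 0.15 F [ 0.46  0.07 -0.34] w 85.2 q7 -0.15
```

Request:
send_rows(commands="1 -0.311 0.461 0.03 1.5; 1 -0.311 0.461 0.03 1.5; 1 -0.311 0.461 0.03 1.5; 1 -0.311 0.461 0.03 1.5; 1 -0.311 0.461 0.03 1.5; 1 -0.311 0.461 0.03 1.5; 1 -0.311 0.461 0.03 1.5; 1 -0.311 0.461 0.03 1.5; 1 -0.311 0.461 0.03 1.5; 1 -0.311 0.461 0.03 1.5; 1 -0.311 0.461 0.03 1.5; 1 -0.311 0.461 0.03 1.5", grip_force=60)

```text
clock: 1.15
eef_pos: [518.3, 149.3, 204.3]
orientation: [0.985, -0.173, 0.0, -0.0]
wrist_force: [0.9, 1.4, -0.3]
width: 0.1
```

```bash
python3 - <<'E'
from h import *
go((547.9,102.8,150),-111.2)
E
```

```text
[0.044 0.034 0.054 1.594] at [518.3 149.3 204.3] -19.88 t 1.15 F [ 0.86  1.4  -0.25] w 0.1 q7 -0.56
```

Request:
send_rows(commands="1 0.044 0.034 0.054 1.594; 1 0.044 0.034 0.054 1.594; 1 0.044 0.034 0.054 1.594; 1 0.044 0.034 0.054 1.594; 1 0.044 0.034 0.054 1.594; 1 0.044 0.034 0.054 1.594; 1 0.044 0.034 0.054 1.594; 1 0.044 0.034 0.054 1.594; 1 0.044 0.034 0.054 1.594; 1 0.044 0.034 0.054 1.594; 1 0.044 0.034 0.054 1.594; 1 0.044 0.034 0.054 1.594")

```text
clock: 2.15
eef_pos: [547.6, 104.6, 150.2]
orientation: [-0.603, 0.798, 0.0, -0.0]
wrist_force: [0.3, -0.5, 0.4]
width: 0.0
```

```bash
python3 - <<'E'
from h import *
go((547.9,102.8,100),-111.2)
w=cap('wrist','w1.png')
print('hub',w2px(w,[573.2,122.5,47]),'start',w2px(w,[547.9,102.8,40]),'corners',w2px(w,[[573.2+81*np.cos(np.radians(-16+a)),122.5+81*np.sin(np.radians(-16+a)),18] for a in (45,135,225,315)]).round(0))
E
```

```text
[ 0.002 -0.001  0.05   0.094] at [547.6 104.6 150.2] -105.82 t 2.15 F [ 0.35 -0.48  0.37] w 0.0 q7 -1.67
hub [[289.9590594  175.47642812]] start [[322.70323081 196.23002834]] corners [[223. 100.]
 [233. 229.]
 [356. 230.]
 [361. 100.]]
```

View pics/w1.png

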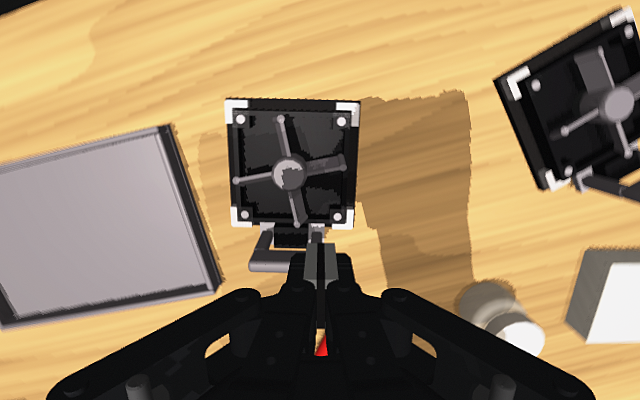

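The wrist view matches the prediction: hub at (290,175), cradle corners within about 3 px. The finger comes down in the gap between two blades on the handle side.

Request:
send_rows(commands="1 0.002 0 0.06 0.09; 1 0.002 0 0.06 0.09; 1 0.002 0 0.09 0.09; 1 0.002 0 0.09 0.09; 1 0.002 0 0.1 0.09; 1 0.002 0 0.109 0.09; 1 0.002 0 0.118 0.09; 1 0.002 0 0.118 0.09; 1 0.002 0 0.118 0.09")

```text
clock: 2.95
eef_pos: [547.4, 102.5, 32.5]
orientation: [-0.569, 0.822, 0.0, 0.0]
wrist_force: [0.0, 0.5, 0.0]
width: 0.0
```

```bash
python3 - <<'E'
from h import *
go((547.9,102.8,32),-111.2)
E
```

```text
[-0.    -0.     0.001  0.01 ] at [547.4 102.5  32.5] -110.63 t 2.95 F [0.03 0.45 0.02] w 0.0 q7 -1.61
```

Request:
send_rows(commands="1 0.002 -0.003 0 -0.089; 1 0.003 -0.007 0 -0.179; 1 0.004 -0.011 0 -0.268; 1 0.004 -0.014 0 -0.358; 1 0.004 -0.018 0 -0.447; 1 0.004 -0.022 0 -0.537; 1 0.003 -0.026 0 -0.626; 1 0.002 -0.029 0 -0.716; 1 0 -0.033 0 -0.805; 1 -0.002 -0.036 0 -0.894; 1 -0.005 -0.039 0 -0.984; 1 -0.007 -0.041 0 -1.073")

```text
clock: 3.95
eef_pos: [588.8, 94.4, 33.3]
orientation: [0.91, -0.414, 0.001, -0.0]
wrist_force: [0.0, 0.2, 0.1]
width: -0.2
```

Request:
send_rows(commands="1 0 -0.004 0 -0.089; 1 0 -0.008 0 -0.179; 1 0 -0.011 0 -0.268; 1 -0.001 -0.015 0 -0.358; 1 -0.002 -0.019 0 -0.447; 1 -0.004 -0.022 0 -0.537; 1 -0.006 -0.025 0 -0.626; 1 -0.009 -0.028 0 -0.716; 1 -0.011 -0.031 0 -0.805; 1 -0.015 -0.033 0 -0.894; 1 -0.018 -0.035 0 -0.984; 1 -0.021 -0.036 0 -1.073")

```text
clock: 4.95
eef_pos: [602.4, 133.6, 33.3]
orientation: [0.994, 0.109, 0.001, 0.001]
wrist_force: [0.0, -1.0, 0.7]
width: 0.2
```

Request:
send_rows(commands="1 -0.001 -0.004 0 -0.089; 1 -0.002 -0.007 0 -0.179; 1 -0.004 -0.011 0 -0.268; 1 -0.006 -0.014 0 -0.358; 1 -0.009 -0.017 0 -0.447; 1 -0.011 -0.019 0 -0.537; 1 -0.015 -0.021 0 -0.626; 1 -0.018 -0.023 0 -0.716; 1 -0.021 -0.025 0 -0.805; 1 -0.025 -0.026 0 -0.894; 1 -0.029 -0.026 0 -0.984; 1 -0.033 -0.026 0 -1.073")

```text
clock: 5.95
eef_pos: [564.7, 152.0, 33.3]
orientation: [0.798, 0.602, 0.001, 0.001]
wrist_force: [0.6, 0.2, 0.6]
width: -0.2
```

```bash
python3 - <<'E'
from h import *
import pickle
L=[]
for i in range(5):
    L.append(arm.capture('top'))
    go((565.4,153.6,110),73.3)
pickle.dump(L,open('LA.pkl','wb'))
a=np.vstack([np.hstack([cv2.resize(c['image'][145:195,243:293],(260,260),interpolation=cv2.INTER_CUBIC) for c in (L[0],L[2],L[4])])])
cv2.imwrite('pics/A1.png',a[:,:,::-1])
E
```

```text
[ 0.002  0.001 -0.077  0.019] at [563.8 151.5  33.1] 74.36 t 6.0 F [-0.7  -0.07 -0.55] w 0.1 q7 0.64
[ 0.002  0.001 -0.077  0.01 ] at [564.  151.7  33.1] 73.85 t 6.05 F [0.78 0.08 0.17] w -0.5 q7 0.64
[ 0.002  0.001 -0.077  0.006] at [564.3 151.9  33. ] 73.64 t 6.1 F [-0.25  0.49 -0.04] w -0.0 q7 0.64
[ 0.002  0.001 -0.077  0.005] at [564.4 152.   32.9] 73.59 t 6.15 F [-0.56  0.07  0.28] w -0.0 q7 0.64
[ 0.002  0.001 -0.077  0.005] at [564.4 152.2  32.8] 73.61 t 6.2 F [-0.05  0.01  0.21] w -0.0 q7 0.64
```

View pics/A1.png

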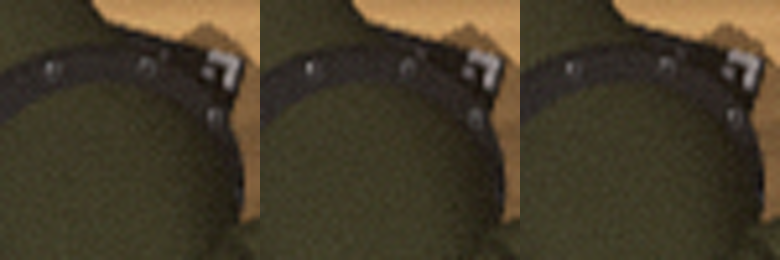

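Three near-zero force readings during the sweep (all under about 1.3 N) suggest a free rotor, but the arm hid it from the top camera. I'll end the push with a lift-out and watch for run-on with the wrist camera.

Request:
send_rows(commands="1 -0.004 -0.005 -0.002 0; 1 -0.009 -0.01 -0.008 0; 1 -0.009 -0.01 -0.045 0; 1 -0.009 -0.01 -0.08 0; 1 -0.009 -0.01 -0.115 0")

```text
clock: 6.62
eef_pos: [550.4, 146.1, 148.8]
orientation: [0.8, 0.6, -0.001, -0.0]
wrist_force: [1.2, -0.5, 0.4]
width: -0.2
```

```bash
cat >> h.py <<'E'
def watch(hub,f,n=6):
    """wrist pictures; each rectified to a 200 mm square at blade-top height (world axes), tiled"""
    T=[]
    g=np.linspace(-65,65,260)
    for i in range(n):
        c=arm.capture('wrist')
        P=np.array([[hub[0]-v,hub[1]-u,44.] for v in g for u in g])
        q=w2px(c,P).astype(np.float32).reshape(260,260,2)
        T.append(cv2.remap(c['image'],q,None,cv2.INTER_LINEAR)); 
    go(hub+(150,),0)
    cv2.imwrite('pics/'+f,np.vstack([np.hstack(T[:3]),np.hstack(T[3:6])])[:,:,::-1])
E
python3 - <<'E'
from h import *
watch((573.2,122.5),'A2.png')
E
```

```text
[-0.016  0.028 -0.003  1.288] at [550.7 145.9 146.6] 73.77 t 6.92 F [ 0.06 -0.64  0.14] w -0.2 q7 0.72
```

View pics/A2.png

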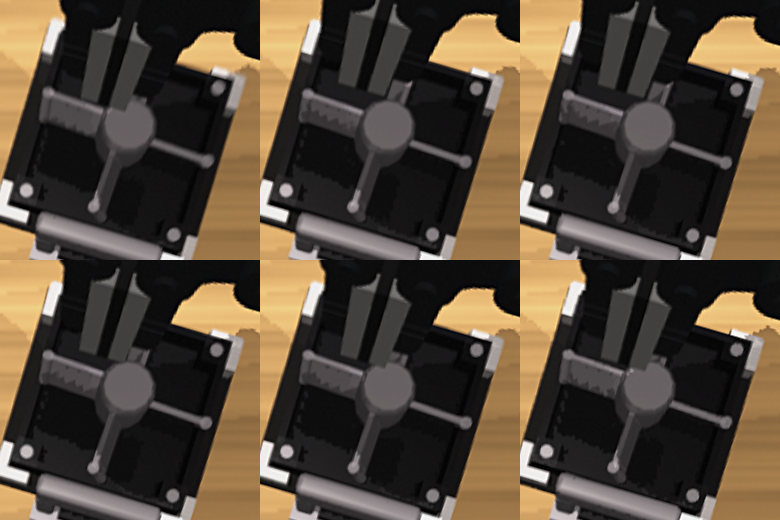

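The rotor stands still, about 28° ahead of the finger's last position. That is contact distance, so the forces suggest free while the lack of run-on suggests binding. I'll repeat with a brisker push, still gentle, and take more force readings in motion.

```bash
python3 - <<'E'
from h import *
hub=(573.2,122.5)
sweep(hub,32,32,201,201+18*6,6,rate=0,mid=73.8)
go((543.3,111,32),73.8)
E
```

```text
start [np.float64(543.3), np.float64(111.0), np.float64(32.0), np.float64(73.8)]
1 -0.007 0.007 -0 0; 1 -0.011 0.016 -0 0; 1 -0.013 0.026 -0 0; 1 -0.011 0.036 -0 0; 1 -0.006 0.045 -0 0; 1 0.001 0.052 -0 0
[-0.036  0.003  0.115 -0.001] at [550.7 145.9 146.6] 73.77 t 6.92 F [ 0.06 -0.64  0.14] w -0.2 q7 0.72
```

Request:
send_rows(commands="1 -0.036 0.003 0.04 0; 1 -0.036 0.003 0.06 0; 1 -0.036 0.003 0.08 0; 1 -0.036 0.003 0.1 0; 1 -0.036 0.003 0.115 0; 1 -0.036 0.003 0.115 0")

```text
clock: 7.42
eef_pos: [541.4, 110.2, 28.2]
orientation: [0.8, 0.6, -0.004, -0.002]
wrist_force: [0.0, -0.0, 0.4]
width: 0.0
```

Request:
send_rows(commands="1 -0.007 0.007 0 0; 1 -0.011 0.016 0 0")

```text
clock: 7.58
eef_pos: [556.4, 95.6, 32.4]
orientation: [0.799, 0.601, -0.001, -0.0]
wrist_force: [-1.0, 0.5, 0.2]
width: 0.0
```

Request:
send_rows(commands="1 -0.002 0.01 0 0")

```text
clock: 7.67
eef_pos: [566.7, 90.0, 33.1]
orientation: [0.8, 0.6, -0.0, 0.0]
wrist_force: [-0.2, -0.8, -0.1]
width: 0.0
```

Request:
send_rows(commands="1 0.002 0.01 0 0")

```text
clock: 7.75
eef_pos: [577.4, 88.3, 33.2]
orientation: [0.8, 0.6, 0.0, 0.001]
wrist_force: [-0.6, -0.3, -0.4]
width: -0.2
```

Request:
send_rows(commands="1 0.005 0.009 -0.003 0; 1 0.012 0.016 -0.012 0; 1 0.012 0.016 -0.05 0; 1 0.012 0.016 -0.09 0; 1 0.012 0.016 -0.09 0")

```text
clock: 8.17
eef_pos: [599.9, 98.2, 130.6]
orientation: [0.8, 0.6, 0.006, 0.003]
wrist_force: [1.2, 0.4, 0.6]
width: 0.2
```

```bash
python3 - <<'E'
from h import *
watch((573.2,122.5),'A3.png')
E
```

```text
[ 0.019 -0.027 -0.029  1.287] at [594.3  96.8 121.4] 73.76 t 8.47 F [0.3  0.34 0.18] w 0.1 q7 0.8
```

View pics/A3.png

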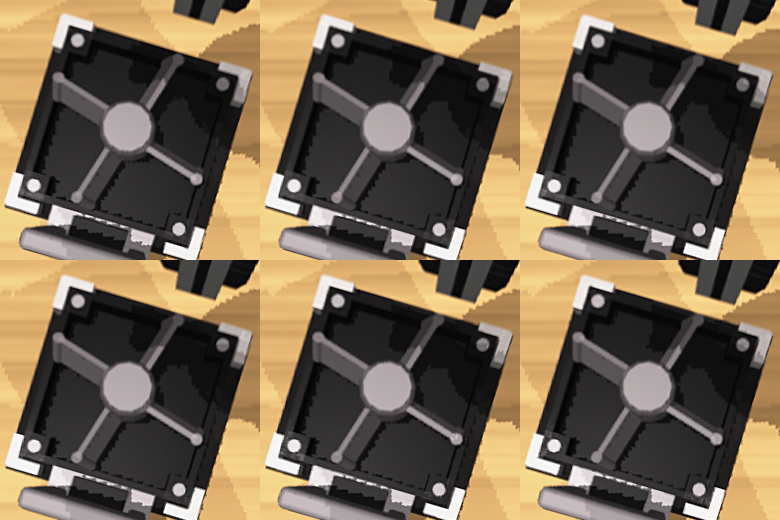

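```bash
python3 - <<'E'
from h import *
hub=(573.2,122.5)
sweep(hub,32,32,278,278+17*6,6,rate=0,mid=73.8)
go((577.7,90.8,32),73.8)
E
```

```text
start [np.float64(577.7), np.float64(90.8), np.float64(32.0), np.float64(73.8)]
1 0.005 0.008 -0 0; 1 0.012 0.014 -0 0; 1 0.021 0.018 -0 0; 1 0.03 0.019 -0 0; 1 0.04 0.017 -0 0; 1 0.048 0.013 -0 0
[-0.01  -0.014  0.089 -0.001] at [594.3  96.8 121.4] 73.76 t 8.47 F [0.3  0.34 0.18] w 0.1 q7 0.8
```

Request:
send_rows(commands="1 -0.01 -0.014 0.03 0; 1 -0.01 -0.014 0.055 0; 1 -0.01 -0.014 0.075 0; 1 -0.01 -0.014 0.088 0; 1 -0.01 -0.014 0.088 0")

```text
clock: 8.88
eef_pos: [576.0, 91.1, 30.6]
orientation: [0.8, 0.6, -0.003, -0.002]
wrist_force: [-0.2, -0.6, -0.1]
width: -0.0
```

Request:
send_rows(commands="1 0.005 0.008 0 0; 1 0.012 0.014 0 0; 1 0.021 0.018 0 0")

```text
clock: 9.13
eef_pos: [602.6, 106.6, 34.6]
orientation: [0.8, 0.6, -0.0, 0.0]
wrist_force: [-0.6, -0.1, 0.7]
width: 0.1
```

Request:
send_rows(commands="1 0.009 0.001 0 0")

```text
clock: 9.22
eef_pos: [606.5, 115.8, 34.8]
orientation: [0.8, 0.6, 0.0, 0.0]
wrist_force: [0.2, -0.4, -0.1]
width: -0.0
```

Request:
send_rows(commands="1 0.01 -0.002 0 0; 1 0.018 -0.006 0 0")

```text
clock: 9.38
eef_pos: [604.9, 136.1, 34.6]
orientation: [0.8, 0.601, 0.001, -0.0]
wrist_force: [-0.4, -0.8, 0.8]
width: -0.1
```

```bash
python3 - <<'E'
from h import *
o=arm.observe();print(o['wrist_force'],o['ft_torque'])
watch((573.2,122.5),'A4.png')
E
```

```text
[-0.43153267 -0.77128658  0.76986814] [-0.12380506 -0.01346996 -0.0139398 ]
[-0.02  -0.027 -0.116  1.288] at [604.2 133.9  34.4] 73.79 t 9.68 F [ 0.41 -0.31  0.02] w -0.0 q7 0.7
```

View pics/A4.png

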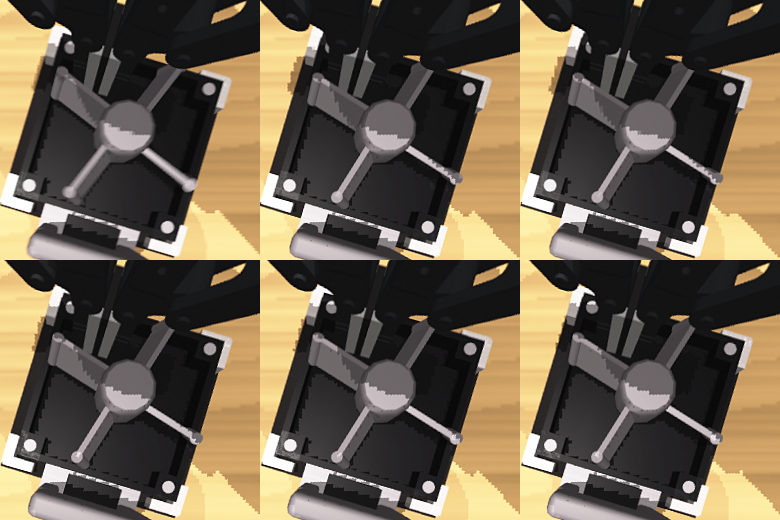

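```bash
python3 - <<'E'
import cv2,numpy as np
im=cv2.imread('pics/A4.png',0).astype(float)
a=np.radians(np.arange(110,260,1.))  # world angles, x up, y left
for i in range(6):
    t=im[260*(i//3):260*(i//3)+260,260*(i%3):260*(i%3)+260]
    p=[]
    for r in range(34,42):   # mm, 2px/mm; tips at z~44
        for _ in [0]:
            u=130-2*r*np.sin(a); v=130-2*r*np.cos(a)
            p.append(cv2.remap(t.astype(np.float32),u.astype(np.float32)[None],v.astype(np.float32)[None],cv2.INTER_LINEAR)[0])
    p=np.mean(p,0); d=np.degrees(a)
    o=[]
    for lo,hi in ((110,175),(205,260)):
        k=(d>=lo)&(d<hi); w=np.clip(p[k]-70,0,None); o.append(d[k][np.argmax(w)])
    print(i,o)
E
```

```text
0 [np.float64(134.0), np.float64(227.0)]
1 [np.float64(140.0), np.float64(232.00000000000003)]
2 [np.float64(141.0), np.float64(232.00000000000003)]
3 [np.float64(141.0), np.float64(232.00000000000003)]
4 [np.float64(141.0), np.float64(233.0)]
5 [np.float64(140.0), np.float64(233.0)]
```

A4 shows the rotor moved about 6° between the first two frames and then stopped; every force reading in motion stayed around 1 N or less. I'll do module B the same way to compare.

```bash
python3 - <<'E'
from h import *
hub=(559.3,-137)
sweep(hub,32,32,151,-104,36,mid=23.5)
p=(559.3+32*np.cos(np.radians(151)),-137+32*np.sin(np.radians(151)),110)
go(p,119.1)
E
```

```text
start [np.float64(531.3), np.float64(-121.5), np.float64(32.0), np.float64(119.1)]
1 0.002 0.003 -0 0.093; 1 0.003 0.007 -0 0.185; 1 0.004 0.011 -0 0.278; 1 0.005 0.015 -0 0.371; 1 0.005 0.019 -0 0.464; 1 0.004 0.023 -0 0.556; 1 0.003 0.027 -0 0.649; 1 0.002 0.03 -0 0.742; 1 0 0.034 -0 0.834; 1 -0.002 0.037 -0 0.927; 1 -0.005 0.04 -0 1.02; 1 -0.008 0.042 -0 1.113
1 0 0.004 -0 0.093; 1 0 0.008 -0 0.185; 1 0 0.012 -0 0.278; 1 -0.001 0.016 -0 0.371; 1 -0.002 0.019 -0 0.464; 1 -0.004 0.023 -0 0.556; 1 -0.007 0.026 -0 0.649; 1 -0.009 0.029 -0 0.742; 1 -0.012 0.031 -0 0.834; 1 -0.016 0.034 -0 0.927; 1 -0.019 0.035 -0 1.02; 1 -0.023 0.037 -0 1.113
1 -0.001 0.004 -0 0.093; 1 -0.002 0.008 -0 0.185; 1 -0.004 0.011 -0 0.278; 1 -0.007 0.014 -0 0.371; 1 -0.009 0.017 -0 0.464; 1 -0.012 0.02 -0 0.556; 1 -0.016 0.022 -0 0.649; 1 -0.019 0.024 -0 0.742; 1 -0.023 0.025 -0 0.834; 1 -0.027 0.026 -0 0.927; 1 -0.031 0.026 -0 1.02; 1 -0.035 0.026 -0 1.113
[-0.266  0.001 -0.076 -0.791] at [604.2 133.9  34.4] 73.79 t 9.68 F [ 0.41 -0.31  0.02] w -0.0 q7 0.7
```

Request:
send_rows(commands="1 0 0 -0.04 0; 1 -0.04 0 -0.076 -0.1; 1 -0.266 0.001 -0.076 -0.791; 1 -0.266 0.001 -0.076 -0.791; 1 -0.266 0.001 -0.076 -0.791; 1 -0.266 0.001 -0.076 -0.791; 1 -0.266 0.001 -0.076 -0.791; 1 -0.266 0.001 -0.076 -0.791; 1 -0.266 0.001 -0.076 -0.791; 1 -0.266 0.001 -0.076 -0.791; 1 -0.266 0.001 -0.076 -0.791; 1 -0.266 0.001 -0.076 -0.791")

```text
clock: 10.68
eef_pos: [531.5, -120.0, 110.6]
orientation: [0.506, 0.862, 0.0, 0.0]
wrist_force: [0.1, 0.4, 0.8]
width: 0.0
```

```bash
python3 - <<'E'
from h import *
go((531.3,-121.5,32),119.1)
watch((559.3,-137),'B0.png',1) if 0 else None
c=arm.capture('top'); cv2.imwrite('pics/B0.png',cv2.resize(c['image'][135:205,235:400],None,fx=4.8,fy=4.8,interpolation=cv2.INTER_CUBIC)[:,:,::-1])
E
```

```text
[-0.001 -0.001  0.079  0.001] at [ 531.5 -120.   110.6] 119.17 t 10.68 F [0.09 0.41 0.77] w 0.0 q7 1.78
```

Request:
send_rows(commands="1 -0.001 -0.001 0.04 0; 1 -0.001 -0.001 0.06 0; 1 -0.001 -0.001 0.07 0; 1 -0.001 -0.001 0.079 0; 1 -0.001 -0.001 0.079 0")

```text
clock: 11.15
eef_pos: [530.5, -121.6, 30.3]
orientation: [0.506, 0.863, -0.0, -0.001]
wrist_force: [0.4, 0.0, 0.7]
width: -0.1
```

Request:
send_rows(commands="1 0.002 0.003 0 0.093; 1 0.003 0.007 0 0.185; 1 0.004 0.011 0 0.278; 1 0.005 0.015 0 0.371; 1 0.005 0.019 0 0.464; 1 0.004 0.023 0 0.556; 1 0.003 0.027 0 0.649; 1 0.002 0.03 0 0.742; 1 0 0.034 0 0.834; 1 -0.002 0.037 0 0.927; 1 -0.005 0.04 0 1.02; 1 -0.008 0.042 0 1.113")

```text
clock: 12.15
eef_pos: [572.8, -108.4, 32.9]
orientation: [0.886, 0.463, 0.001, 0.0]
wrist_force: [-0.5, -0.1, -0.0]
width: -0.2
```

Request:
send_rows(commands="1 0 0.004 0 0.093; 1 0 0.008 0 0.185; 1 0 0.012 0 0.278; 1 -0.001 0.016 0 0.371; 1 -0.002 0.019 0 0.464; 1 -0.004 0.023 0 0.556; 1 -0.007 0.026 0 0.649; 1 -0.009 0.029 0 0.742; 1 -0.012 0.031 0 0.834; 1 -0.016 0.034 0 0.927; 1 -0.019 0.035 0 1.02; 1 -0.023 0.037 0 1.113")

```text
clock: 13.15
eef_pos: [589.9, -148.2, 32.8]
orientation: [0.997, -0.075, 0.001, -0.001]
wrist_force: [-0.5, 0.2, 0.9]
width: -0.0
```

Request:
send_rows(commands="1 -0.001 0.004 0 0.093; 1 -0.002 0.008 0 0.185; 1 -0.004 0.011 0 0.278; 1 -0.007 0.014 0 0.371; 1 -0.009 0.017 0 0.464; 1 -0.012 0.02 0 0.556; 1 -0.016 0.022 0 0.649; 1 -0.019 0.024 0 0.742; 1 -0.023 0.025 0 0.834; 1 -0.027 0.026 0 0.927; 1 -0.031 0.026 0 1.02; 1 -0.035 0.026 0 1.113")

```text
clock: 14.15
eef_pos: [551.4, -168.8, 32.6]
orientation: [0.807, -0.59, 0.001, -0.001]
wrist_force: [0.6, 0.6, 0.2]
width: 0.3
```

```bash
python3 - <<'E'
from h import *
watch((559.3,-137),'B1.png')
E
```

```text
[-0.028 -0.018 -0.118 -1.257] at [ 551.1 -169.5   31.8] -72.01 t 14.45 F [0.39 0.2  0.21] w 0.4 q7 -0.65
```

View pics/B1.png

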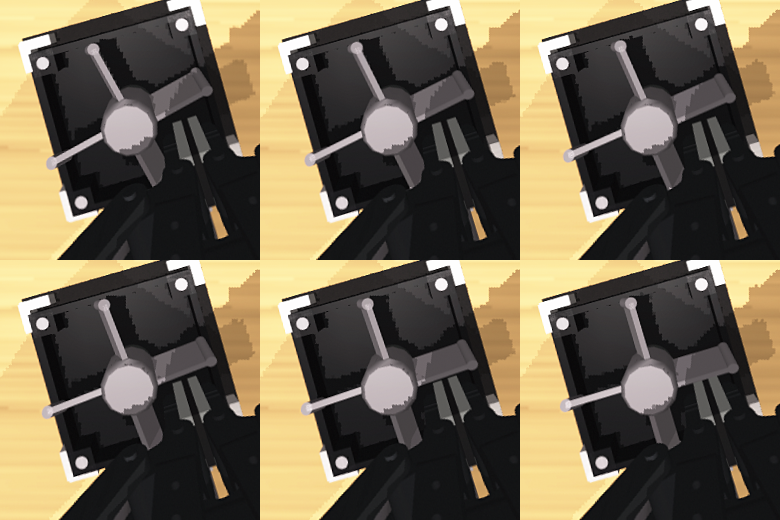

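B is clearly free: its blades kept turning with the finger stopped (tip moves from (92,48) to (110,43) over the six tiles). A stopped quickly yet showed little force, so I'll push A slowly with many readings and average them.

```bash
python3 - <<'E'
from h import *
go((577.7,90.8,110),-82)
E
```

```text
[-0.239 -0.106 -0.078  0.174] at [ 551.1 -169.5   31.8] -72.01 t 14.45 F [0.39 0.2  0.21] w 0.4 q7 -0.65
```

Request:
send_rows(commands="1 0 0 -0.04 0; 1 0 0 -0.078 0; 1 -0.239 -0.106 -0.078 0.174; 1 -0.239 -0.106 -0.078 0.174; 1 -0.239 -0.106 -0.078 0.174; 1 -0.239 -0.106 -0.078 0.174; 1 -0.239 -0.106 -0.078 0.174; 1 -0.239 -0.106 -0.078 0.174; 1 -0.239 -0.106 -0.078 0.174; 1 -0.239 -0.106 -0.078 0.174; 1 -0.239 -0.106 -0.06 0.174; 1 -0.239 -0.106 -0.04 0.174")

```text
clock: 15.45
eef_pos: [579.4, 89.5, 72.3]
orientation: [0.754, -0.657, 0.001, -0.001]
wrist_force: [-0.2, -0.6, 0.6]
width: 0.1
```

```bash
python3 - <<'E'
from h import *
go((577.7,90.8,32),-82)
E
```

```text
[-0.002  0.001  0.04  -0.001] at [579.4  89.5  72.3] -82.08 t 15.45 F [-0.24 -0.64  0.62] w 0.1 q7 -1.24
```

Request:
send_rows(commands="1 -0.001 0 0.02 0; 1 -0.001 0 0.032 0; 1 -0.001 0 0.039 0; 1 -0.001 0 0.039 0")

```text
clock: 15.78
eef_pos: [577.3, 90.1, 31.2]
orientation: [0.754, -0.657, -0.001, 0.001]
wrist_force: [-0.2, 0.3, 1.5]
width: 0.0
```

Request:
send_rows(commands="1 -0.0001 -0.0028 0 -0.0873; 1 -0.0005 -0.0056 0 -0.1745; 1 -0.0011 -0.0083 0 -0.2618; 1 -0.0019 -0.0109 0 -0.3491; 1 -0.003 -0.0135 0 -0.4363")

```text
clock: 16.2
eef_pos: [591.8, 95.2, 33.6]
orientation: [0.879, -0.477, 0.001, -0.0]
wrist_force: [-0.6, 0.2, -0.0]
width: -0.1
```

Request:
send_rows(commands="1 -0.0001 -0.0028 0 -0.0873")

```text
clock: 16.28
eef_pos: [594.2, 96.7, 33.7]
orientation: [0.899, -0.438, 0.001, -0.0]
wrist_force: [-0.5, -1.0, 0.0]
width: -0.2
```

Request:
send_rows(commands="1 -0.0001 -0.0028 0 -0.0873")

```text
clock: 16.37
eef_pos: [596.3, 98.4, 33.7]
orientation: [0.917, -0.398, 0.001, -0.0]
wrist_force: [-0.1, -0.9, -0.3]
width: -0.1
```

Request:
send_rows(commands="1 -0.0001 -0.0028 0 -0.0873")

```text
clock: 16.45
eef_pos: [598.4, 100.4, 33.7]
orientation: [0.934, -0.358, 0.001, -0.0]
wrist_force: [0.1, 0.4, -0.0]
width: 0.1
```

Request:
send_rows(commands="1 -0.0001 -0.0028 0 -0.0873")

```text
clock: 16.53
eef_pos: [600.2, 102.5, 33.7]
orientation: [0.948, -0.317, 0.001, -0.0]
wrist_force: [-0.3, -0.8, 0.6]
width: -0.1
```

Request:
send_rows(commands="1 -0.0001 -0.0028 0 -0.0873")

```text
clock: 16.62
eef_pos: [601.9, 104.8, 33.7]
orientation: [0.961, -0.275, 0.001, 0.0]
wrist_force: [-0.3, 0.1, 0.0]
width: -0.3
```

Request:
send_rows(commands="1 -0.0001 -0.0028 0 -0.0873")

```text
clock: 16.7
eef_pos: [603.3, 107.2, 33.7]
orientation: [0.972, -0.233, 0.001, 0.0]
wrist_force: [0.3, -0.5, -0.8]
width: 0.1
```

Request:
send_rows(commands="1 -0.0001 -0.0028 0 -0.0873")

```text
clock: 16.78
eef_pos: [604.6, 109.7, 33.7]
orientation: [0.982, -0.19, 0.001, 0.0]
wrist_force: [-0.0, 0.3, -0.0]
width: -0.1
```

Request:
send_rows(commands="1 -0.0001 -0.0028 0 -0.0873")

```text
clock: 16.87
eef_pos: [605.6, 112.3, 33.8]
orientation: [0.989, -0.147, 0.001, 0.0]
wrist_force: [1.1, 0.1, -0.4]
width: 0.1
```

Request:
send_rows(commands="1 -0.0001 -0.0028 0 -0.0873")

```text
clock: 16.95
eef_pos: [606.3, 115.1, 33.7]
orientation: [0.995, -0.104, 0.001, 0.0]
wrist_force: [0.5, -0.5, 0.4]
width: -0.0
```

Request:
send_rows(commands="1 -0.0001 -0.0028 0 -0.0873")

```text
clock: 17.03
eef_pos: [606.9, 117.8, 33.7]
orientation: [0.998, -0.061, 0.001, 0.0]
wrist_force: [1.7, -1.1, 0.2]
width: 0.1
```

```bash
python3 - <<'E'
from h import *
o=arm.observe();print(o['wrist_force'],o['ft_torque'])
watch((573.2,122.5),'A5.png')
o=arm.observe();print(o['wrist_force'],o['ft_torque'])
im=cv2.imread('pics/A5.png',0).astype(np.float32)
for nm,hubc in (('A5',0),):
  for i in range(6):
    t=im[260*(i//3):260*(i//3)+260,260*(i%3):260*(i%3)+260]
    a=np.radians(np.arange(100,270,1.)); p=np.mean([cv2.remap(t,(130-2*r*np.sin(a)).astype(np.float32)[None],(130-2*r*np.cos(a)).astype(np.float32)[None],cv2.INTER_LINEAR)[0] for r in range(34,42)],0)
    d=np.degrees(a); s=p+0; k=np.argsort(-s)[:8]; print(i,np.sort(d[k]).round())
E
```

```text
[ 1.73153674 -1.05146254  0.19898834] [-0.10848473 -0.12056626 -0.01091522]
[-0.033 -0.    -0.117 -0.128] at [605.9 118.2  32.8] -7.31 t 17.33 F [ 0.41 -0.58 -0.23] w -0.3 q7 -0.31
[ 0.41349387 -0.58227342 -0.23090572] [-0.13311349 -0.07226391  0.0257056 ]
0 [102. 103. 104. 105. 193. 194. 195. 196.]
1 [103. 104. 105. 106. 195. 196. 197. 198.]
2 [103. 104. 105. 106. 195. 196. 197. 198.]
3 [103. 104. 105. 106. 195. 196. 197. 198.]
4 [103. 104. 105. 106. 195. 196. 197. 198.]
5 [103. 104. 105. 106. 195. 196. 197. 198.]
```

View pics/A5.png

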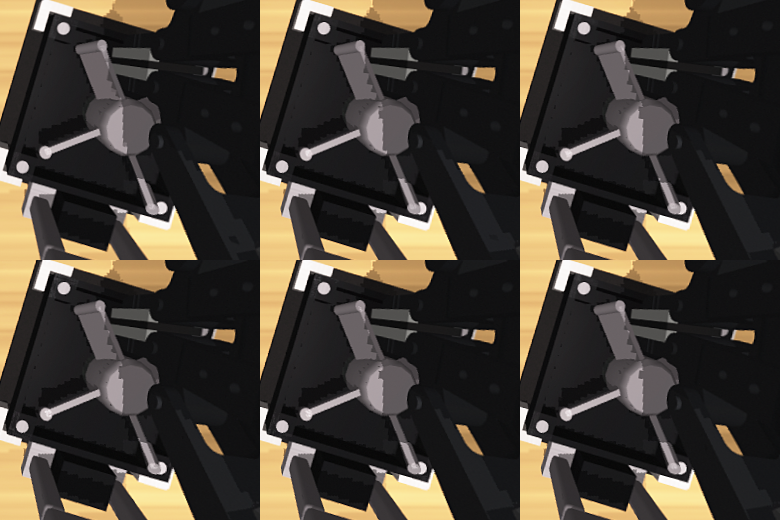

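A5 shows the finger touching a blade and the rotor dead still. Drag from wrist force is under about 0.5 N, but the wrist moment looks cleaner and shows a persistent offset. I'll compare the moment in contact and backed off.

```bash
cat >> h.py <<'E'
def avg(n=6):
    a=[]
    for i in range(n):
        arm.capture('top'); o=arm.observe(); a.append(np.r_[o['wrist_force'],o['ft_torque']*1])
    a=np.array(a); print('F,M mean',a.mean(0).round(3),'sd',a.std(0).round(3))
E
python3 - <<'E'
from h import *
avg()
E
```

```text
F,M mean [ 0.456 -0.677  0.38  -0.094 -0.099 -0.019] sd [0.386 0.481 0.47  0.027 0.011 0.021]
```

Request:
send_rows(commands="1 0 0.003 0 0; 1 0 0.006 0 0; 1 0 0.006 0 0; 1 0 0.006 0 0")

```text
clock: 17.97
eef_pos: [604.7, 112.4, 32.3]
orientation: [0.998, -0.063, -0.0, 0.0]
wrist_force: [0.2, 0.6, 0.0]
width: 0.3
```

```bash
python3 - <<'E'
from h import *
avg()
E
```

```text
F,M mean [-0.145  0.147 -0.045 -0.018  0.004 -0.002] sd [0.338 0.526 0.333 0.037 0.037 0.039]
```

Request:
send_rows(commands="1 0 -0.003 0 0; 1 0 -0.006 0 0; 1 0 -0.009 0 0; 1 0 -0.012 0 0")

```text
clock: 18.6
eef_pos: [606.3, 125.1, 32.3]
orientation: [0.998, -0.062, -0.0, 0.0]
wrist_force: [0.2, -1.3, 0.6]
width: -0.0
```

```bash
python3 - <<'E'
from h import *
o=arm.observe(); print('moving',o['wrist_force'].round(2),o['ft_torque'].round(3))
avg()
E
```

```text
moving [ 0.22 -1.27  0.57] [-0.207 -0.019  0.038]
F,M mean [ 0.175  0.324  0.043 -0.015 -0.021 -0.02 ] sd [0.41  0.529 0.215 0.039 0.025 0.034]
```

In contact the rotor holds a steady force of about 0.8 N (moment 0.1 Nm), which disappears when I back off, and it never runs on. A truly free rotor like B couldn't do that, so A binds weakly → crate, and B runs free → tray. Next I pick up A.

```bash
python3 - <<'E'
from h import *
go((511.7,140.1,130),-16)
E
```

```text
[-0.096 -0.003 -0.098  0.155] at [606.3 124.8  32.3] -7.15 t 18.9 F [0.52 0.01 0.42] w 0.1 q7 -0.31
```

Request:
send_rows(commands="1 0 0.004 -0.04 0; 1 0 0 -0.08 0; 0 -0.06 0 -0.098 0.08; 0 -0.096 -0.003 -0.098 0.155; 0 -0.096 -0.003 -0.098 0.155; 0 -0.096 -0.003 -0.098 0.155; 0 -0.096 -0.003 -0.098 0.155", grip_force=80)

```text
clock: 19.48
eef_pos: [511.0, 140.0, 131.1]
orientation: [0.99, -0.139, 0.0, -0.0]
wrist_force: [0.2, -0.7, 0.1]
width: 42.7
```

```bash
python3 - <<'E'
from h import *
go((511.7,140.1,53),-16)
w=cap('wrist','w2.png')
print('handle',w2px(w,[511.7,140.1,80]).round(0))
c=arm.capture('top'); cv2.imwrite('pics/top2.png',c['image'][:,:,::-1])
t=c; hsv=cv2.cvtColor(c['image'],cv2.COLOR_RGB2HSV)
g=w['image']; cv2.imwrite('pics/w2.png',g[:,:,::-1])
E
```

```text
[ 0.001 -0.     0.078  0.001] at [511.  140.  131.1] -15.96 t 19.48 F [ 0.2  -0.68  0.11] w 42.7 q7 -0.51
handle [[322. 223.]]
```

View pics/w2.png

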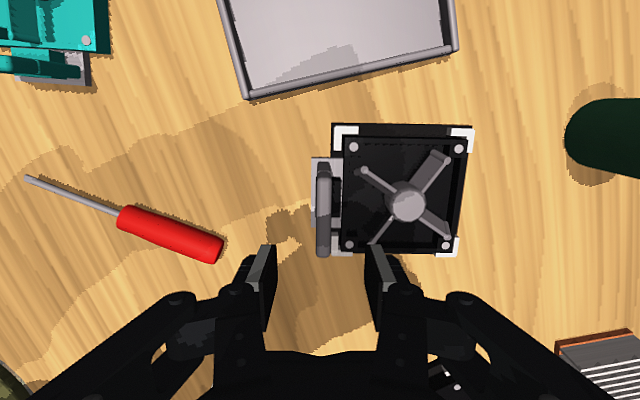

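```bash
python3 - <<'E'
from h import *
w=arm.capture('wrist')
print('bar',px2w(w,[[323,165],[323,255]],80).round(1).tolist(),'hub',px2w(w,[[407,204]],47).round(1).tolist())
print('lips outer',px2w(w,[[333,125],[474,127],[458,257]],18).round(1).tolist())
print(w2px(w,[[573.2,122.5,47],[511.7,140.1,80]]))
E
```

```text
bar [[524.2, 176.0, 80.0], [507.6, 117.8, 80.0]] hub [[574.9, 124.9, 47.0]]
lips outer [[537.8, 193.5, 18.0], [644.6, 161.8, 18.0], [614.5, 52.9, 18.0]]
[[405.36599521 207.56152064]
 [319.58772685 223.25344335]]
```

Request:
send_rows(commands="0 0.001 -0.004 0.03 0; 0 0.001 -0.004 0.055 0; 0 0.001 -0.004 0.072 0; 0 0.001 -0.004 0.078 0; 0 0.001 -0.004 0.078 0; 1 0.001 -0.004 0.078 0; 1 0.001 -0.004 0.078 0; 1 0.001 -0.004 0.078 0; 1 0.001 -0.004 0.078 0; 1 0.001 -0.004 0.078 0", grip_force=80)

```text
clock: 20.47
eef_pos: [514.3, 143.3, 53.6]
orientation: [0.99, -0.139, 0.001, -0.0]
wrist_force: [-1.1, -1.4, 6.2]
width: 8.5
```

Request:
send_rows(commands="1 0 0 -0.005 0; 1 0 0 -0.015 0; 1 0 0 -0.03 0; 1 0 0 -0.06 0; 1 0 0 -0.09 0; 1 0 0 -0.12 0; 1 0 0 -0.12 0")

```text
clock: 21.05
eef_pos: [516.1, 143.8, 178.5]
orientation: [0.99, -0.14, 0.004, -0.002]
wrist_force: [0.7, -0.2, -3.8]
width: 8.5
```

```bash
python3 - <<'E'
from h import *
go((512.8,-366,172),4)
t=arm.capture('top'); 
# refine crate: brown-red mask
h=cv2.cvtColor(t['image'],cv2.COLOR_RGB2HSV); 
for nm,(u,v),z in (('tray',(195,172),24),('crate',(427,168),48)):
    L=cv2.cvtColor(t['image'],cv2.COLOR_RGB2LAB).astype(int)
    m=(np.abs(L-L[v,u]).sum(2)<60).astype(np.uint8); m[:130]=0; m[210:]=0
    m=cv2.morphologyEx(m,cv2.MORPH_OPEN,np.ones((3,3)))
    n,l=cv2.connectedComponents(m); cc=max(cv2.findContours((l==l[v,u]).astype(np.uint8),0,2)[0],key=cv2.contourArea)
    q=cv2.boxPoints(cv2.minAreaRect(cc)); P=px2w(t,q,6)[:,:2]
    print(nm,'px',q.round(0).tolist(),'floor',P.mean(0).round(1),[np.linalg.norm(P[i]-P[i-1]).round(0) for i in range(4)],np.degrees(np.arctan2(*(P[1]-P[0])[::-1])).round(1))
cv2.imwrite('pics/mix.png',t['image'][:,:,::-1])
E
```

```text
[ 0.138  0.491  0.006 -0.35 ] at [516.1 143.8 178.5] -16.04 t 21.05 F [ 0.66 -0.18 -3.79] w 8.5 q7 -0.53
tray px [[185.0, 130.0], [243.0, 130.0], [243.0, 209.0], [185.0, 209.0]] floor [576.2 288.4] [np.float64(250.0), np.float64(182.0), np.float64(250.0), np.float64(179.0)] -91.0
crate px [[245.0, 209.0], [245.0, 130.0], [529.0, 130.0], [529.0, 209.0]] floor [ 565.1 -250.3] [np.float64(876.0), np.float64(250.0), np.float64(893.0), np.float64(249.0)] -0.2
```

Request:
send_rows(commands="1 0.006 0.02 0 -0.015; 1 0.014 0.05 0 -0.036; 1 0.024 0.085 0 -0.06; 1 0.034 0.12 0 -0.085; 1 0.044 0.155 0 -0.11; 1 0.053 0.19 0 -0.135; 1 0.063 0.225 0 -0.16; 1 0.073 0.26 0 -0.185; 1 0.083 0.295 0 -0.21; 1 0.093 0.33 0 -0.235; 1 0.102 0.365 0 -0.26; 1 0.112 0.4 0 -0.285")

```text
clock: 22.1
eef_pos: [509.2, -273.3, 170.9]
orientation: [1.0, 0.003, -0.001, -0.001]
wrist_force: [0.3, 0.7, -3.7]
width: 8.5
```

```bash
python3 - <<'E'
from h import *
go((513.1,-366,130),4)
E
```

```text
[ 0.003  0.093  0.041 -0.063] at [ 509.2 -273.3  170.9] 0.38 t 22.1 F [ 0.31  0.68 -3.72] w 8.5 q7 0.51
```

Request:
send_rows(commands="1 0.001 0.03 0.01 -0.02; 1 0.002 0.06 0.025 -0.04; 1 0.003 0.085 0.036 -0.06; 1 0.003 0.093 0.041 -0.063; 1 0.003 0.093 0.041 -0.063; 1 0.003 0.093 0.041 -0.063")

```text
clock: 22.6
eef_pos: [513.3, -364.1, 129.8]
orientation: [0.999, 0.034, -0.001, -0.001]
wrist_force: [0.1, 1.0, -4.2]
width: 8.6
```

```bash
python3 - <<'E'
from h import *
w=cap('wrist','w3.png'); s=cap('scene','s3.png')
go((513.1,-366,54),4)
a=np.hstack([cv2.resize(w['image'],(500,312)),cv2.resize(s['image'][70:210,190:330],(300,312))]); cv2.imwrite('pics/c3.png',a[:,:,::-1])
E
```

```text
[-0.002  0.003  0.077  0.   ] at [ 514.6 -363.1  131.2] 4.01 t 22.7 F [ 0.85  1.3  -3.46] w 8.5 q7 0.7
```

View pics/c3.png

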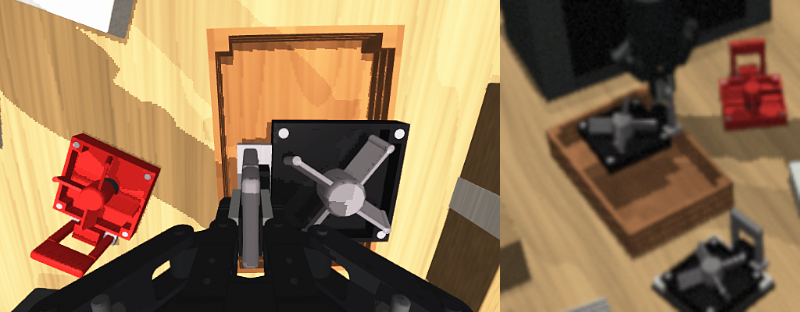

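```bash
python3 - <<'E'
from h import *
w=arm.capture('wrist')
P=px2w(w,np.array([[207,28],[404,25]])/.7813,48)[:,:2]; print('rim -y corners',P.round(1).tolist(),np.linalg.norm(P[0]-P[1]).round(1))
d=P[1]-P[0]; ya=np.arctan2(d[1],d[0]); 
print('yaw',np.degrees(ya).round(1),'centre',(P.mean(0)+122.5*np.array([-np.sin(ya),np.cos(ya)])).round(1))
q=np.array([[272,121],[410,122],[395,243]])/.7813
U=px2w(w,q,84+18)[:,:2]; print('carrier top corners',U.round(1).tolist())
go((513.1,-366,54),4)
E
```

```text
rim -y corners [[470.2, -248.3], [634.2, -233.0]] 164.7
yaw 5.3 centre [ 540.8 -118.7]
carrier top corners [[526.0, -314.3], [623.0, -307.7], [636.1, -406.1]]
[-0.002  0.003  0.078  0.001] at [ 514.9 -363.1  131.7] 4.04 t 22.75 F [-0.06  0.24 -2.89] w 8.8 q7 0.7
```

Request:
send_rows(commands="1 -0.001 0 0.02 0; 1 -0.001 0 0.045 0; 1 -0.001 0 0.06 0; 1 -0.001 0 0.068 0; 1 -0.001 0 0.072 0; 1 -0.001 0 0.074 0")

```text
clock: 23.25
eef_pos: [513.7, -364.6, 57.6]
orientation: [0.999, 0.035, 0.0, 0.0]
wrist_force: [-1.0, -0.6, -2.8]
width: 8.8
```

Request:
send_rows(commands="1 0 0 0.002 0; 1 0 0 0.002 0")

```text
clock: 23.42
eef_pos: [513.7, -365.4, 56.1]
orientation: [0.999, 0.034, 0.001, 0.0]
wrist_force: [-1.0, 0.2, -4.0]
width: 8.7
```

Request:
send_rows(commands="1 0 0 0.002 0; 1 0 0 0.002 0")

```text
clock: 23.58
eef_pos: [513.4, -365.3, 53.8]
orientation: [0.999, 0.034, 0.0, 0.0]
wrist_force: [0.2, 0.3, -4.3]
width: 8.4
```

Request:
send_rows(commands="1 0 0 0.002 0; 1 0 0 0.002 0; 1 0 0 0.002 0")

```text
clock: 23.83
eef_pos: [513.5, -365.5, 51.7]
orientation: [0.999, 0.034, 0.0, 0.0]
wrist_force: [-0.2, 0.4, -1.8]
width: 8.6
```

Request:
send_rows(commands="1 0 0 0.001 0; 1 0 0 0.001 0; 1 0 0 0.001 0")

```text
clock: 24.08
eef_pos: [513.5, -365.5, 51.6]
orientation: [0.999, 0.034, 0.001, 0.0]
wrist_force: [-2.0, 1.1, 6.1]
width: 8.5
```

Request:
send_rows(commands="0.6 0 0 0 0; 0.4 0 0 0 0; 0.3 0 0 0 0; 0.3 0 0 0 0; 0.3 0 0 -0.01 0; 0.3 0 0 -0.03 0; 0.3 0 0 -0.06 0; 0.3 0 0 -0.1 0; 0.3 0 0 -0.12 0; 0.3 0 0 -0.12 0")

```text
clock: 24.92
eef_pos: [515.4, -367.0, 176.7]
orientation: [0.999, 0.034, 0.004, 0.003]
wrist_force: [0.6, -0.6, 0.1]
width: 30.2
```

```bash
python3 - <<'E'
from h import *
y=np.radians(16); b=np.array([559.3,-137])-64*np.array([np.cos(y),np.sin(y)]); print('bar B',b)
go((*b,130),16)
E
```

```text
bar B [ 497.77925146 -154.64079077]
[-0.003 -0.213  0.047 -0.211] at [ 515.4 -367.   176.7] 3.9 t 24.92 F [ 0.57 -0.56  0.07] w 30.2 q7 0.7
```

Request:
send_rows(commands="0 0 -0.03 0 -0.05; 0 -0.003 -0.213 0.047 -0.211; 0 -0.003 -0.213 0.047 -0.211; 0 -0.003 -0.213 0.047 -0.211; 0 -0.003 -0.213 0.047 -0.211; 0 -0.003 -0.213 0.047 -0.211; 0 -0.003 -0.213 0.047 -0.211; 0 -0.003 -0.213 0.047 -0.211")

```text
clock: 25.58
eef_pos: [495.5, -151.4, 123.3]
orientation: [0.99, 0.141, -0.0, -0.0]
wrist_force: [0.2, -0.6, 0.6]
width: 42.8
```

```bash
python3 - <<'E'
from h import *
go((497.8,-154.6,53),16)
# grey rotor/handle check: hub as bright round blob near its predicted pixel
w=cap('wrist','w4.png'); p=w2px(w,[559.3,-137,47])[0]; print('hub pred',p.round(1))
g=cv2.medianBlur(cv2.cvtColor(w['image'],cv2.COLOR_RGB2GRAY),5); x,y=p.astype(int); r=g[y-40:y+40,x-40:x+40]
print('circles',cv2.HoughCircles(r,cv2.HOUGH_GRADIENT,1,30,param1=80,param2=12,minRadius=14,maxRadius=26))
b=w2px(w,[497.8,-154.6,80])[0].astype(int); print('bar pred',b,'col at bar row-15',g[b[1]-15,b[0]-30:b[0]+30:3].tolist(),'down column',g[b[1]-70:b[1]+50:6,b[0]].tolist())
E
```

```text
[0.001 0.004 0.07  0.003] at [ 495.5 -151.4  123.3] 16.18 t 25.58 F [ 0.16 -0.59  0.57] w 42.8 q7 0.54
hub pred [410.2 216.6]
circles [[[41.5 40.5 15.4]
  [ 2.5 47.5 25.2]]]
bar pred [322 233] col at bar row-15 [125, 127, 126, 123, 122, 119, 124, 130, 89, 65, 92, 131, 127, 91, 13, 12, 13, 19, 12, 14] down column [170, 160, 52, 54, 52, 121, 141, 139, 140, 122, 74, 74, 74, 74, 73, 73, 94, 94, 95, 139]
```

Request:
send_rows(commands="0 0.001 0.001 0.03 0; 0 0.001 0.001 0.055 0; 0 0.001 0.001 0.066 0; 0 0.001 0.001 0.07 0; 0 0.001 0.001 0.07 0; 1 0.001 0.001 0.07 0; 1 0.001 0.001 0.07 0; 1 0.001 0.001 0.07 0; 1 0.001 0.001 0.07 0; 1 0.001 0.001 0.07 0", grip_force=80)

```text
clock: 26.47
eef_pos: [498.4, -154.1, 54.7]
orientation: [0.99, 0.139, 0.002, 0.001]
wrist_force: [1.0, -0.0, 5.7]
width: 8.7
```

Request:
send_rows(commands="1 0 0 -0.005 0; 1 0 0 -0.015 0; 1 0 0 -0.03 0; 1 0 0 -0.06 0; 1 0 0 -0.09 0; 1 0 0 -0.12 0; 1 0 0 -0.12 0")

```text
clock: 27.05
eef_pos: [498.7, -154.3, 179.1]
orientation: [0.99, 0.139, 0.003, 0.002]
wrist_force: [1.6, -0.5, -4.6]
width: 8.4
```

```bash
python3 - <<'E'
from h import *
go((512,343,178),-2.4)
E
```

```text
[ 0.15  -0.474  0.001  0.321] at [ 498.7 -154.3  179.1] 15.99 t 27.05 F [ 1.59 -0.54 -4.58] w 8.4 q7 0.54
```

Request:
send_rows(commands="1 0.006 -0.02 0 0.015; 1 0.016 -0.05 0 0.036; 1 0.027 -0.085 0 0.06; 1 0.038 -0.12 0 0.085; 1 0.049 -0.155 0 0.11; 1 0.06 -0.19 0 0.135; 1 0.071 -0.225 0 0.16; 1 0.082 -0.26 0 0.185; 1 0.093 -0.295 0 0.21; 1 0.104 -0.33 0 0.235; 1 0.116 -0.365 0 0.26; 1 0.127 -0.4 0 0.285")

```text
clock: 28.05
eef_pos: [507.3, 267.1, 172.6]
orientation: [1.0, -0.003, -0.001, 0.001]
wrist_force: [-0.2, -0.5, -5.4]
width: 8.4
```

Request:
send_rows(commands="1 0.008 -0.03 0.01 0.015; 1 0.016 -0.055 0.03 0.03; 1 0.02 -0.07 0.05 0.036; 1 0.022 -0.074 0.06 0.036; 1 0.022 -0.074 0.06 0.036; 1 0.022 -0.074 0.06 0.036")

```text
clock: 28.55
eef_pos: [530.2, 338.1, 112.4]
orientation: [1.0, -0.021, -0.001, 0.001]
wrist_force: [1.1, 0.0, -4.3]
width: 8.6
```

```bash
python3 - <<'E'
from h import *
w=cap('wrist','w5.png')
go((512,343,60),-2.4)
Rz=R.from_euler('z',-2.4,degrees=True).as_matrix()
C=np.array([[563,341,24]])+np.array([[-82.5,122.5,0],[82.5,122.5,0]])@Rz.T
print('pred rim +y corners px',w2px(w,C).round(0).tolist())
# tray = greyish low-saturation vs wood: find the bright-wood / tray edge rows and columns
h=cv2.cvtColor(w['image'],cv2.COLOR_RGB2HSV); m=((h[:,:,1]<60)&(h[:,:,2]>40)).astype(np.uint8); m[230:]=0
m=cv2.morphologyEx(m,cv2.MORPH_CLOSE,np.ones((5,5)))
for c in cv2.findContours(m,0,2)[0]:
    if cv2.contourArea(c)>3000: print(cv2.contourArea(c),cv2.approxPolyDP(c,6,True).reshape(-1,2).tolist())
E
```

```text
[-0.019 -0.004  0.054 -0.001] at [531.1 337.9 113.5] -2.47 t 28.6 F [-0.1  -0.14 -3.72] w 8.4 q7 -0.63
pred rim +y corners px [[245.0, 22.0], [495.0, 23.0]]
40407.0 [[252, 9], [260, 229], [332, 229], [332, 208], [344, 209], [347, 229], [348, 181], [369, 171], [377, 151], [481, 150], [500, 16]]
```

Request:
send_rows(commands="1 -0.008 -0.005 0 0; 1 -0.015 -0.01 0.01 0; 1 -0.015 -0.01 0.03 0; 1 -0.015 -0.01 0.045 0; 1 -0.015 -0.01 0.054 0; 1 -0.015 -0.01 0.056 0; 1 -0.015 -0.01 0.056 0")

```text
clock: 29.18
eef_pos: [516.5, 350.0, 57.8]
orientation: [1.0, -0.021, -0.0, 0.0]
wrist_force: [0.1, 0.2, -4.5]
width: 8.3
```

Request:
send_rows(commands="1 0 0 0.002 0; 1 0 0 0.003 0")

```text
clock: 29.35
eef_pos: [517.3, 350.7, 55.4]
orientation: [1.0, -0.021, 0.001, -0.001]
wrist_force: [0.9, -0.2, -4.5]
width: 8.0
```

Request:
send_rows(commands="1 0 0 0.002 0; 1 0 0 0.002 0")

```text
clock: 29.52
eef_pos: [517.1, 350.7, 52.9]
orientation: [1.0, -0.021, 0.001, -0.0]
wrist_force: [1.0, -0.6, -2.9]
width: 8.4
```

Request:
send_rows(commands="1 0 0 0.002 0; 1 0 0 0.002 0")

```text
clock: 29.68
eef_pos: [517.3, 350.8, 52.8]
orientation: [1.0, -0.021, 0.001, -0.001]
wrist_force: [-3.3, -1.7, 12.9]
width: 8.7
```

Request:
send_rows(commands="1 0 0 0.001 0; 1 0 0 0.001 0; 1 0 0 0.001 0")

```text
clock: 29.93
eef_pos: [517.3, 350.8, 52.8]
orientation: [1.0, -0.021, 0.001, -0.001]
wrist_force: [-5.5, -2.4, 22.1]
width: 8.5
```

Contact on the floor. I ease off, open the fingers and lift away.

Request:
send_rows(commands="1 0 0 -0.002 0; 0.6 0 0 -0.002 0; 0.4 0 0 -0.002 0; 0.3 0 0 -0.002 0; 0.3 0 0 -0.002 0; 0.3 0 0 -0.012 0; 0.3 0 0 -0.03 0; 0.3 0 0 -0.06 0; 0.3 0 0 -0.1 0; 0.3 0 0 -0.14 0; 0.3 0 0 -0.18 0; 0.3 0 0 -0.18 0")

```text
clock: 30.93
eef_pos: [519.8, 352.4, 238.8]
orientation: [1.0, -0.021, 0.006, -0.004]
wrist_force: [0.1, 0.9, 0.5]
width: 29.6
```

Request:
send_rows(commands="0.3 -0.1 -0.05 0 0; 0.3 -0.1 -0.05 0 0; 0.3 -0.1 -0.05 0 0; 0.3 -0.1 -0.05 0 0; 0.3 -0.1 -0.05 0 0")

```text
clock: 31.35
eef_pos: [417.0, 406.0, 230.0]
orientation: [1.0, -0.019, -0.0, -0.0]
wrist_force: [0.6, -0.6, -0.2]
width: 30.2
```

```bash
python3 - <<'E'
from h import *
import pickle
go((516,349,200),-2.4)
w=cap('wrist','w6.png'); t=cap('top','t6.png'); s=cap('scene','s6.png')
s0=pickle.load(open('scene.pkl','rb')); t0=pickle.load(open('top.pkl','rb'))
for nm,(c,yaw) in {'B tray':((581,346.5),-2.4),'A crate':((577.4,-361),4)}.items():
    Rz=R.from_euler('z',yaw,degrees=True).as_matrix()
    P=np.array([[48,48,18],[48,-48,18],[-48,-48,18],[-48,48,18],[0,0,39]])@Rz.T+[*c,5]
    for cn,cam in (('scene',s),('top',t)):
        q=w2px(cam,P); poly=np.zeros((400,640),np.uint8); cv2.fillConvexPoly(poly,q[:4].round().astype(int),1)
        g=cam['image'].max(2); dark=(g<75)
        x0,y0=q[:4].min(0).astype(int)-15; x1,y1=q[:4].max(0).astype(int)+15
        box=np.zeros_like(poly); box[y0:y1,x0:x1]=1
        print(nm,cn,'px',q.round(0)[4].tolist(),'dark in outline',dark[poly>0].mean().round(2),'dark in margin',dark[(box>0)&(poly==0)].mean().round(2))
# bystanders: changed pixels
for cn,a,b in (('scene',s0,s),('top',t0,t)):
    d=(np.abs(a['image'].astype(int)-b['image']).max(2)>60).astype(np.uint8); d=cv2.morphologyEx(d,cv2.MORPH_OPEN,np.ones((3,3)))
    n,l,st,ce=cv2.connectedComponentsWithStats(d); print(cn,[(st[i,:5].tolist()) for i in range(1,n) if st[i,4]>40])
E
```

```text
[0.101 0.053 0.03  0.004] at [417. 406. 230.] -2.15 t 31.35 F [ 0.63 -0.65 -0.19] w 30.2 q7 -0.84
B tray scene px [378.0, 332.0] dark in outline 0.73 dark in margin 0.1
B tray top px [192.0, 166.0] dark in outline 0.79 dark in margin 0.04
A crate scene px [249.0, 143.0] dark in outline 0.73 dark in margin 0.08
A crate top px [425.0, 162.0] dark in outline 0.78 dark in margin 0.05
scene [[506, 0, 25, 7, 127], [567, 0, 23, 19, 207], [607, 0, 16, 6, 68], [600, 3, 32, 17, 247], [515, 6, 39, 90, 1810], [617, 31, 18, 7, 91], [628, 36, 12, 27, 211], [489, 43, 9, 10, 65], [598, 45, 26, 46, 681], [612, 62, 28, 148, 2287], [459, 79, 9, 36, 144], [495, 90, 17, 49, 502], [520, 98, 19, 16, 176], [546, 101, 14, 42, 370], [448, 123, 109, 158, 5934], [231, 128, 43, 38, 883], [537, 133, 7, 8, 42], [297, 165, 18, 27, 302], [419, 174, 17, 17, 179], [284, 186, 9, 6, 47], [455, 186, 5, 10, 41], [467, 187, 6, 15, 75], [442, 199, 18, 45, 421], [576, 207, 64, 113, 4127], [411, 216, 23, 25, 144], [351, 240, 11, 33, 243], [327, 255, 9, 9, 67], [484, 260, 59, 84, 2627], [398, 285, 32, 39, 329], [378, 310, 33, 25, 446], [352, 319, 54, 46, 1113], [533, 349, 14, 13, 138]]
top [[407, 149, 34, 39, 930], [179, 152, 18, 11, 149], [178, 153, 34, 37, 729], [262, 163, 8, 8, 50], [19, 166, 130, 121, 6380], [348, 166, 8, 7, 47], [418, 182, 10, 7, 49], [53, 236, 10, 49, 375], [102, 237, 14, 49, 481], [18, 254, 229, 146, 14524], [62, 266, 7, 15, 79], [235, 275, 41, 31, 477], [277, 307, 13, 16, 79], [252, 308, 31, 24, 289], [243, 356, 28, 10, 197], [140, 385, 13, 9, 81], [335, 384, 11, 13, 73]]
```

```bash
python3 -c "
from station import arm
print(arm.sign_off())"
```

```text
the job is handed in; nothing more can be done
None
```

I spun both rotors more than half a turn, then put the left module in the crate because it binds and the right one in the tray because it runs free. The job is handed in, finished at about 31 s of the 72 s allowed.

| Module (cradle at start) | Finding | Placed in |
|---|---|---|
| Left (+y) | Binds | Wooden crate |
| Right (-y) | Runs free: kept turning after the finger stopped, no measurable drag | Plastic tray |

**Where the evidence disagreed:** the left rotor's drag was only about 0.5–1.3 N, well below the 3–5 N described for a binding rotor. I still judged it binding. It stopped as soon as the push stopped in every trial. It also held a steady force of about 0.8 N against the resting finger, which disappeared when I backed off. The right rotor coasted after a slower push.

**Last checks:**
- **Placement:** both carriers matched their expected flat outlines inside the containers, in the top and scene cameras. Contact heights fit a floor about 6 mm thick.
- **Other objects:** comparing pictures with the start showed changes only where the modules and the arm (with its shadow) had been. I checked this from the image numbers, because I had used all 12 picture views.
- **Forces:** setting the right module down pressed to about 22 N before I eased off, the highest wrist force I read.

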